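# Shut the double-door sample cabinet so the leaves lap

## Robot

A 6-joint arm with a two-finger parallel gripper is mounted at the origin on the work surface. World frame = base frame: x ahead of the robot, y to its left, z up, the work surface at z = 0. Lengths are in m, angles in rad, forces in N, time in s.
With the tool pointing down it reaches from about 0.35 to 0.775 m from the base axis. Payload 7.3 kg.
Tool frame: the origin (TCP) lies between the finger pads; the fingertips stand 8 mm ahead of it and the grasp point (between the pads) lies 11 mm behind it (robot.nose_length is the distance from the TCP to the fingertips, in m); z points along the fingers, y is the line along which they close (so a half turn about z gives the same grasp; the last joint's range is limited). The gripper opens to 92 mm and grips with 3 to 60 N. Pads are 19 mm wide; open, the fingers measure 130 mm over their backs; the gripper's body (75 mm by 190 mm) begins 47 mm behind the grasp point.
Start: joints at [-1.475, 0.342, 1.524, -0, 1.275, -0.146], TCP at [0.126, -0.51, 0.235] pointing down, gripper open.
Joint ranges: [-2.53, 2.53], [-0.77, 2.02], [0.04, 2.7], [-1, 4.14], [0.28, 2.66], [-3.11, 3.11]. Speed limits (rad/s): [2.57, 2.57, 3.14, 3.14, 3.14, 3.14].

## Interface

Orientations are given as [roll, pitch, yaw] about the fixed x, y, z axes, in that order (R = Rz(yaw) Ry(pitch) Rx(roll)).
In Python, from cell import robot gives the robot as it stands. The module is installed in compiled form; this text tells all that it offers.
- The arm moves only by the shell command python3 -m jog 'ROWS' [FORCE]. ROWS is JSON, a list that holds one entry, the list of rows, each a list of 5 numbers: the gripper's target within -1 to 1 (fully open at 1, half-way at 0, shut at -1), then the shift along the tool's x, y, z in m, then the turn about the tool's z in rad. A call has 1 to 5 rows; each row is the pose to reach, as a shift and turn from the pose commanded when the call began, along the tool's axes at that moment; what a row does not reach only later rows make up. A row lasts 1/12 s, in which the tool goes at most 41.7 mm and 7.16 degrees, less where a joint would pass 70% of its speed; a pose out of reach is approached as far as the arm can. A call with a gripper value outside its range is refused whole. The fingers move at their own pace and stop on an object; FORCE is the grip in N (left out, the last holds). Time passes only in rows, so rows that repeat a pose let the fingers close. It gives the time, the measured TCP pose, the force, the opening and the grip force at its end, in the units of the state.
- robot.observe(): the state, without advancing time (a new reading comes with each control period).
- robot.read_camera(name): name is "side" or "top" or "wrist"; returns the picture (420x560x3 uint8, red, green, blue); there is no depth.
- robot.camera_model(name): a dict with "camera_matrix" (3x3 intrinsics, pixels), "dist_coeffs" ([k1, k2, p1, p2, k3] as OpenCV has them; the pictures are not rectified), "position" and "attitude" of the camera in the world; the wrist camera has in their place "mount" (4x4, takes a point from camera to tool coordinates, whose origin is the TCP and whose axes are the flange's). Camera axes: x right, y down, z forward; pixel columns grow to the right and rows downward; lengths in m; the calibration is good to about 2 mm. A picture is of the moment at which its call begins: read the wrist's pose just before it. camera_model takes no time and is no camera call.
- robot.hand_in(): hands the job in; it is judged then, once.
The state is a dict: "time": time; "qpos": joint angles; "qvel": joint speeds; "joint_efforts": joint torques, N m; "tool_pos": TCP position; "tool_rot": TCP orientation; "contact_force": force on the tool from outside, world axes, zero at the start; "torque": the same for the moment, N m; "opening": finger opening in m; "grip_force": force on a finger pad.
Only numpy, scipy, OpenCV 4.12 (cv2) and the standard library are available. Lean on these libraries where they do the work, as an engineer would, in place of code of your own. Each camera call takes 0.05 s, during which the arm holds its last target. There are 200 camera calls.

## Task

Shut the small sample cabinet that stands on the bench: first the leaf with the rebated (stepped) edge, pressed home until its catch holds it, and only then the leaf with the thin flange, so that the flange laps over the stepped edge and both leaves stay fully home. Do not slam the leaves, and leave the tube racks, pot, bottle, cup and scanner where they stand.

Things in the scene. Friction and masses are not known exactly. Their poses are not given: they have to be found in the camera images.
- cabinet: White sample cabinet, fixed, 200 mm deep (x), 260 wide (y), 330 high; origin at the centre of its underside, z up. Its open front, plane x = -100 mm of its frame, looks along its -x. Two grey leaves cover it from 20 to 190 mm above the bench, hinged upright at the outer front corners, swinging out to -x. Fixed tube racks inside, behind x = -15 mm.
- head_edge (a point): Middle of the lower front edge of the grey control head above the leaves, 275 mm above the bench, 15 mm in front of the shut leaves' faces; the head goes up to 330 mm. From 190 to 275 mm is a lintel at x = -100 mm. An upright gripper would strike these before a leaf is shut: lean the wrist back from the front by 35 to 40 degrees and press in the top 25 mm of the leaf.
- leaf_r (a joint): Opening angle (rad) of the REBATED leaf, 0 shut, at most 1.7; hinge at (-115, -116) mm of the cabinet frame (the right-hand leaf as you face the front). 119 mm wide, 170 high, 15 thick; outer face in the plane of the hinge axis. The last 19 mm at the free edge are stepped: front 6 mm cut away. Stays where left (drag 0.03 Nm + 0.25 Nm per rad/s). Cannot shut once the flanged leaf is.
- leaf_f (a joint): Opening angle (rad) of the FLANGED leaf, 0 shut, at most 1.7; hinge at (-115, +116) mm of the cabinet frame (left-hand leaf). 110 mm wide, 170 high, 15 thick, plus a 4 mm flange, flush with its outer face, 18 mm past its free edge. Same drag. Shut last, the flange lies 15 mm deep over the other leaf's step. Starts at 0.6 rad or more, where the rebated leaf can pass it.
- leaf_r_hinge (a point): Top end of the rebated leaf's hinge axis, 190 mm above the bench. Each leaf has a spring roller catch: it resists from about 0.15 rad, takes about 0.5 Nm (7 N pressed 75 mm from the hinge) to pass, gives way near 0.06 rad and draws the leaf to a hard stop at 0. Pressed less, the leaf stays ajar.
- leaf_r_mid (a point): Point on the top edge of the rebated leaf's outer face, 75 mm from its hinge, 190 mm above the bench; moves with the leaf, its x axis points from the outer face into the leaf. Each leaf has a small steel pull handle below this point, 26 mm out, 55 to 110 mm above the bench.
- leaf_f_hinge (a point): Top end of the flanged leaf's hinge axis, 190 mm above the bench, in the plane of the leaf's outer face.
- leaf_f_mid (a point): Point on the top edge of the flanged leaf's outer face, 75 mm from its hinge, 190 mm above the bench; moves with the leaf. Same axes as for the rebated leaf.
- pot: Specimen pot, loose, 42 mm across, 55 mm high, yellow cap, standing in front of the cabinet just outside the leaves' swing; origin at the centre of its base. Leave it.
- sanitiser: Bottle, loose, 56 mm across, 150 mm high, standing beside the cabinet's -y side; origin at the centre of its base. Leave it.
- pen_cup: Black cup, loose, 70 mm across, 95 mm high, beside the cabinet's +y side; origin at the centre of its base. Leave it.
- tube_rack: White rack full of red-capped tubes, loose, 122 mm square, 93 mm high; origin at the centre of its base. Leave it.
- spare_rack: Empty white rack, loose, 122 x 78 mm, 55 mm high; origin at the centre of its base. Leave it.
- scanner: Hand-held barcode scanner lying on the bench, loose, 190 mm long (x), 60 mm wide, 50 mm high; origin on the bench near its middle. Leave it.

How it is judged:
By the outcome, as a careful person would: the job done as asked, in the order asked, and still so for the second after the job is handed in, with the robot touching nothing.
It also fails if it takes over 48 s, if anything falls off the work surface, if the arm or the gripper's body presses on something with over 40 N, if the wrist force passes 120 N, or if a joint passes its speed limit or range.

## Working session

There is one attempt and no reset: what is moved stays moved. The work goes in short steps, Python scripts to look and compute and a shell command to move; the robot and the scene stay as the last step left them, time stands still between calls to the robot, and variables do not carry over. Pictures are saved under pics/ and viewed, at most 10 in all, crops included, and the job is handed in when it is done.

```bash
mkdir -p pics
python3 - <<'E'
from cell import robot
import cv2,numpy as np
np.set_printoptions(precision=4,suppress=True)
for n in("side","top"):
    im=robot.read_camera(n); cv2.imwrite(f"pics/{n}0.png",im[:,:,::-1])
    m=robot.camera_model(n); print(n,{k:np.round(np.array(v),4).tolist() for k,v in m.items()})
s=robot.observe();print(s['time'],s['tool_pos'],s['tool_rot'])
print(robot.camera_model("wrist"))
E
```

```text
side {'camera_matrix': [[412.4193, 0.0, 282.1539], [0.0, 412.4193, 209.1159], [0.0, 0.0, 1.0]], 'dist_coeffs': [-0.0003, 0.0, 0.0, 0.0, 0.0], 'position': [0.4083, -0.8715, 0.7552], 'attitude': [-2.1544, -0.0143, -0.1625]}
top {'camera_matrix': [[518.9956, 0.0, 274.3388], [0.0, 518.9956, 204.3615], [0.0, 0.0, 1.0]], 'dist_coeffs': [-0.025, 0.0, 0.0, 0.0, 0.0], 'position': [0.3103, -0.0249, 1.458], 'attitude': [-2.9529, -0.0153, -1.547]}
0.1 [ 0.1257 -0.5094  0.2341] [-3.1403 -0.0002  0.2418]
{'camera_matrix': array([[331.4314,   0.    , 279.9808],
       [  0.    , 331.4314, 205.9602],
       [  0.    ,   0.    ,   1.    ]]), 'dist_coeffs': array([-0.0266,  0.    ,  0.    ,  0.    ,  0.    ]), 'mount': array([[ 0.0003, -0.9577, -0.2877,  0.0778],
       [ 1.    ,  0.    ,  0.0011,  0.0008],
       [-0.0011, -0.2877,  0.9577, -0.1497],
       [ 0.    ,  0.    ,  0.    ,  1.    ]])}
```

View pics/side0.png

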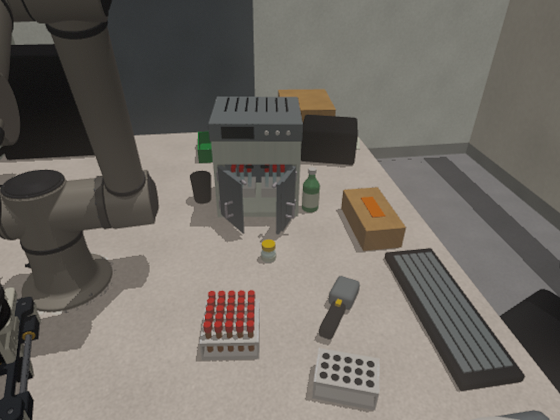

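View pics/top0.png

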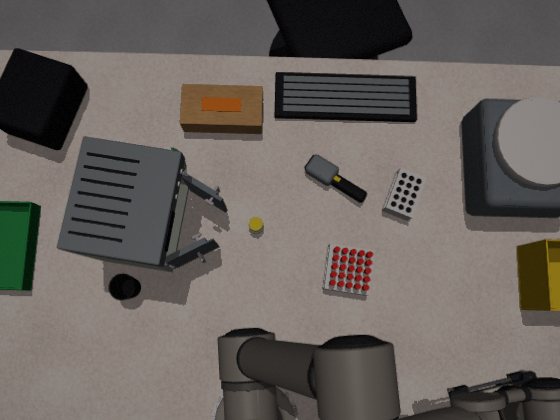

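The top view shows the cabinet at about (120,200) px with its front toward +col (world -y). The rebated leaf is the upper one, around (205,190), and the flanged leaf is the lower one, around (192,253). The pot is at (256,225), clear of both leaves. The side view shows both leaves open at about (232,205) and (287,200).

Run:
```python
import cv2
a=cv2.imread("pics/top0.png")[130:280,50:240]
cv2.imwrite("pics/topc.png",cv2.resize(cv2.convertScaleAbs(a,alpha=1.6,beta=15),None,fx=4,fy=4,interpolation=cv2.INTER_CUBIC))
```

```text
(no output)
```

View pics/topc.png

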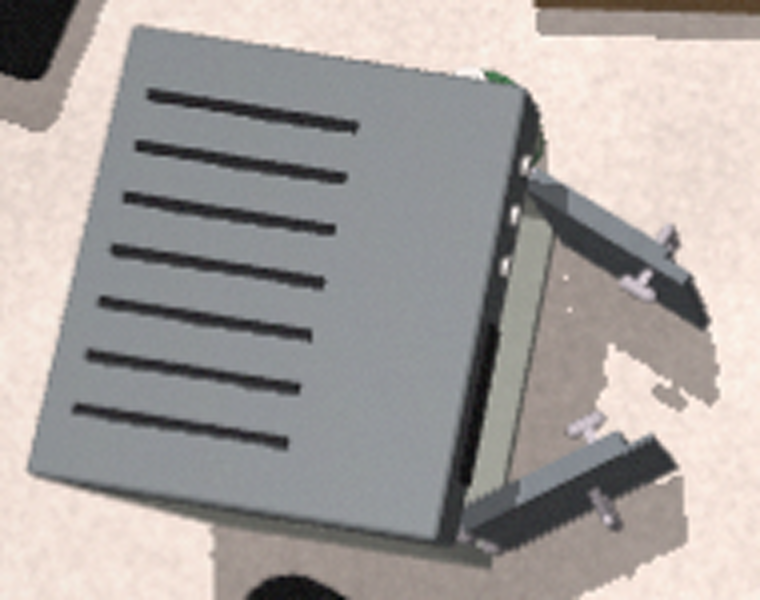

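The roof corners in full-image px are (83.75,136.75), (181.75,152.5), (159.5,265) and (57.5,247.5). The leaf tops show as light strips, and I'll cast those rays at z=0.19.

```bash
cat > h.py <<'E'
import numpy as np,cv2
from scipy.spatial.transform import Rotation as R
from cell import robot
np.set_printoptions(precision=4,suppress=True)
def ray(n,uv,s=None):
    m=robot.camera_model(n)
    p=cv2.undistortPoints(np.array(uv,float).reshape(-1,1,2),m["camera_matrix"],np.array(m["dist_coeffs"]))[:,0]
    d=np.c_[p,np.ones(len(p))]
    if n=="wrist":
        T=R.from_euler('xyz',s['tool_rot']).as_matrix();M=m['mount']
        return s['tool_pos']+T@M[:3,3], d@(T@M[:3,:3]).T
    A=R.from_euler('xyz',m['attitude']).as_matrix()
    return np.array(m['position']), d@A.T
def onz(n,uv,z,s=None):
    o,d=ray(n,uv,s); return o+d*((z-o[2])/d[:,2])[:,None]
def proj(n,P):
    m=robot.camera_model(n);A=R.from_euler('xyz',m['attitude']).as_matrix()
    return cv2.projectPoints((np.atleast_2d(P)-m['position'])@A,np.zeros(3),np.zeros(3),m['camera_matrix'],np.array(m['dist_coeffs']))[0][:,0]
E
python3 - <<'E'
from h import *
roof=onz("top",[(83.75,136.75),(181.75,152.5),(159.5,265),(57.5,247.5)],.33)
# cab coords: back -y, front -y, front +y, back +y
C=np.array([(.1,-.13),(-.13,-.13),(-.13,.13),(.1,.13)])
print(roof)
Pc=roof[:,:2]
a=C-C.mean(0);b=Pc-Pc.mean(0)
yaw=np.arctan2((a[:,0]*b[:,1]-a[:,1]*b[:,0]).sum(),(a*b).sum())
r=np.array([[np.cos(yaw),-np.sin(yaw)],[np.sin(yaw),np.cos(yaw)]])
t=Pc.mean(0)-r@C.mean(0); print("yaw",yaw,"t",t,"res",Pc-(C@r.T+t))
np.savez("cab.npz",yaw=yaw,t=t)
f=lambda q:np.array(q)/4+[50,130]
for nm,q in dict(up=[(565,180),(620,215),(690,262),(690,285),(575,220)],lo=[(470,510),(500,545),(620,433),(630,452),(650,436),(678,465)]).items():
    P=onz("top",f(q),.19)[:,:2]; print(nm,((P-t)@r)*1000)
hr=t+r@[-.115,-.116];hf=t+r@[-.115,.116];print(hr,hf)
print(proj("top",[[*hr,.19],[*hf,.19]]))
print("nose",robot.nose_length,robot.observe()['contact_force'])
P=onz("top",[(256,225)],.055)[:,:2];print("pot",P,(P-t)@r)
E
```

```text
[[0.6703 0.3983 0.33  ]
 [0.6393 0.1743 0.33  ]
 [0.386  0.2079 0.33  ]
 [0.4179 0.4321 0.33  ]]
yaw 1.4352322599109715 t [0.5304 0.318 ] res [[-0.0024 -0.0012]
 [-0.0024  0.0027]
 [ 0.002   0.0011]
 [ 0.0028 -0.0026]]
up [[-132.4449 -110.7178]
 [-170.6123  -94.1451]
 [-219.1198  -71.6609]
 [-221.7089  -57.2828]
 [-143.4645  -86.4399]]
lo [[-114.3182  101.7932]
 [-136.4265  119.6944]
 [-195.7566   40.7174]
 [-203.9341   51.2388]
 [-214.2322   39.5781]
 [-234.3363   54.3734]]
[0.6298 0.1884] [0.4    0.2197]
[[184.8203 171.8923]
 [166.6308 263.3194]]
nose 0.008 [ 0.5587 -0.319  -0.7576]
pot [[0.5199 0.0087]] [[-0.3078 -0.0314]]
```

```bash
python3 -m jog '[[[-1,0,0,-0.03,0],[-1,0,0,-0.07,0],[-1,0,0,-0.11,0],[-1,0,0,-0.15,0],[-1,0,0,-0.19,0]]]' 20; python3 -c "
from h import *
print(robot.observe()['qpos'])"
```

```text
time: 0.52
tool_pos: [0.1257, -0.5091, 0.4264]
tool_rot: [-3.141, -0.0, 0.242]
contact_force: [0.0, -1.0, -0.4]
opening: 0.0629
grip_force: 0.0
[-1.475   0.275   1.1047  0.0001  1.7624 -0.146 ]
```

```bash
python3 -m jog '[[[-1,0.035,-0.02,0,0],[-1,0.07,-0.04,0,0],[-1,0.105,-0.06,0,0],[-1,0.14,-0.08,0,0],[-1,0.175,-0.1,0,0]]]' >/dev/null
python3 -m jog '[[[-1,0.035,-0.02,0,0],[-1,0.07,-0.04,0,0],[-1,0.105,-0.06,0,0],[-1,0.14,-0.08,0,0],[-1,0.175,-0.1,0,0]]]'
python3 -m jog '[[[-1,0.035,-0.02,0,0],[-1,0.045,-0.06,0,0],[-1,0.055,-0.1,0,0],[-1,0.065,-0.14,0,0],[-1,0.075,-0.18,0,0]]]'
python3 -m jog '[[[-1,0.01,-0.04,0,0],[-1,0.02,-0.08,0,0],[-1,0.03,-0.12,0,0],[-1,0.04,-0.16,0,0],[-1,0.05,-0.2,0,0]]]'
python3 -m jog '[[[-1,-0.016,-0.035,0,0],[-1,-0.032,-0.07,0,0],[-1,-0.048,-0.105,0,0],[-1,-0.064,-0.14,0,0],[-1,-0.08,-0.175,0,0]]]' |grep pos
python3 -m jog '[[[-1,-0.016,-0.035,0,0],[-1,-0.032,-0.07,0,0],[-1,-0.048,-0.105,0,0],[-1,-0.064,-0.14,0,0],[-1,-0.08,-0.175,0,0]]]'|grep pos
python3 -m jog '[[[-1,-0.016,-0.035,0,0],[-1,-0.032,-0.07,0,0],[-1,-0.048,-0.105,0,0],[-1,-0.064,-0.14,0,0],[-1,-0.08,-0.175,0,0]]]'; python3 -c "
from h import *
print(robot.observe()['qpos'])"
```

```text
time: 1.35
tool_pos: [0.4186, -0.2299, 0.4245]
tool_rot: [-3.141, 0.0, 0.242]
contact_force: [0.7, -0.7, -0.8]
opening: 0.0007
grip_force: 0.0
time: 1.77
tool_pos: [0.447, -0.0371, 0.4242]
tool_rot: [-3.141, 0.001, 0.242]
contact_force: [0.6, 0.1, 0.2]
opening: -0.0
grip_force: 0.0
time: 2.18
tool_pos: [0.4474, 0.1692, 0.4245]
tool_rot: [3.141, 0.0, 0.242]
contact_force: [1.7, -0.4, -0.2]
opening: 0.0009
grip_force: 0.0
tool_pos: [0.3269, 0.319, 0.4244]
tool_pos: [0.2072, 0.4698, 0.4244]
time: 3.43
tool_pos: [0.0877, 0.6205, 0.4242]
tool_rot: [3.141, 0.0, 0.242]
contact_force: [0.5, -0.2, 1.0]
opening: 0.0006
grip_force: 0.0
[ 1.3082  0.5078  0.7597 -0.0001  1.875   2.637 ]
```

```bash
python3 -m jog '[[[-1,-0.039,-0.01,0,0],[-1,-0.078,-0.02,0,-0.12],[-1,-0.078,-0.02,0,-0.24],[-1,-0.078,-0.02,0,-0.36],[-1,-0.078,-0.02,0,-0.48]]]' |grep tool
python3 -m jog '[[[-1,0,0,0,-0.12],[-1,0,0,0,-0.24],[-1,0,0,0,-0.36],[-1,0,0,0,-0.48],[-1,0,0,0,-0.6]]]' |grep rot
python3 -m jog '[[[-1,0,0,0,-0.12],[-1,0,0,0,-0.24],[-1,0,0,0,-0.36],[-1,0,0,0,-0.48],[-1,0,0,0,-0.6]]]' |grep rot
python3 -m jog '[[[-1,0,0,0,-0.12],[-1,0,0,0,-0.24],[-1,0,0,0,-0.36],[-1,0,0,0,-0.48],[-1,0,0,0,-0.6]]]' |grep rot
python3 -m jog '[[[-1,0,0,0,-0.12],[-1,0,0,0,-0.24],[-1,0,0,0,-0.36],[-1,0,0,0,-0.48],[-1,0,0,0,-0.6]]]' |grep rot
python3 -m jog '[[[-1,0,0,0,-0.12],[-1,0,0,0,-0.24],[-1,0,0,0,-0.36],[-1,0,0,0,-0.48],[-1,0,0,0,-0.6]]]' |grep rot
python3 -m jog '[[[-1,0,0,0,-0.12],[-1,0,0,0,-0.24],[-1,0,0,0,-0.36],[-1,0,0,0,-0.48],[-1,0,0,0,-0.6]]]' |grep rot
python3 -m jog '[[[-1,0,0,0,-0.12],[-1,0,0,0,-0.24],[-1,0,0,0,-0.25],[-1,0,0,0,-0.25]]]'
python3 -c "
from h import *
print(robot.observe()['qpos'])"
```

```text
tool_pos: [0.0075, 0.6202, 0.4239]
tool_rot: [3.141, 0.001, 0.73]
tool_rot: [3.141, 0.001, 1.328]
tool_rot: [-3.141, 0.001, 1.928]
tool_rot: [-3.14, 0.001, 2.528]
tool_rot: [-3.14, -0.0, 3.128]
tool_rot: [-3.141, -0.001, -2.555]
tool_rot: [-3.141, -0.001, -1.955]
time: 6.68
tool_pos: [0.0088, 0.6201, 0.4242]
tool_rot: [-3.142, -0.001, -1.714]
contact_force: [-0.5, 0.2, -0.4]
opening: 0.0006
grip_force: 0.0
[ 1.4331  0.4915  0.7863 -0.      1.8647 -1.5651]
```

```bash
python3 -m jog '[[[-1,-0.04,0,0,0],[-1,-0.08,0,0,0],[-1,-0.12,0,0,0],[-1,-0.16,0,0,0],[-1,-0.2,0,0,0]]]' |grep tool
python3 -m jog '[[[-1,-0.04,0,0,0],[-1,-0.08,0,0,0],[-1,-0.12,0,0,0],[-1,-0.16,0,0,0],[-1,-0.2,0,0,0]]]' 
python3 -c "
from h import *
print(robot.observe()['qpos'])"
```

```text
tool_pos: [0.0308, 0.75, 0.3938]
tool_rot: [3.139, 0.009, -1.715]
time: 7.52
tool_pos: [0.0442, 0.7891, 0.3522]
tool_rot: [3.137, 0.055, -1.712]
contact_force: [-0.4, 0.3, -0.6]
opening: 0.0003
grip_force: 0.0
[ 1.4158  0.9842  0.0368  0.0064  2.0658 -1.5813]
```

```bash
python3 -m jog '[[[-1,0.03,0,0,0],[-1,0.06,0,0,0],[-1,0.08,0,0,0],[-1,0.08,0,0,0],[-1,0.08,0,0,0]]]' 
python3 -c "
from h import *
print(robot.observe()['qpos'])"
```

```text
time: 7.93
tool_pos: [0.0318, 0.7052, 0.3478]
tool_rot: [3.137, 0.049, -1.711]
contact_force: [0.6, -0.3, -0.2]
opening: 0.0008
grip_force: 0.0
[ 1.4147  0.6471  0.7213  0.0058  1.7243 -1.5853]
```

```bash
python3 -m jog '[[[-1,-0.04,0,-0.01,0],[-1,-0.08,0,-0.02,0],[-1,-0.12,0,-0.03,0],[-1,-0.16,0,-0.04,0],[-1,-0.2,0,-0.05,0]]]' |grep tool
python3 -c "
from h import *
print(robot.observe()['qpos'])"
python3 -m jog '[[[-1,-0.2,0,-0.1,0],[-1,-0.2,0,-0.1,0],[-1,-0.2,0,-0.1,0],[-1,-0.2,0,-0.1,0],[-1,-0.2,0,-0.1,0]]]' 
python3 -c "
from h import *
print(robot.observe()['qpos'])"
```

```text
tool_pos: [0.0495, 0.7932, 0.3496]
tool_rot: [3.134, 0.065, -1.712]
[ 1.4086  0.9842  0.0447  0.0102  2.048  -1.5868]
time: 8.77
tool_pos: [0.0592, 0.7999, 0.368]
tool_rot: [3.132, 0.119, -1.712]
contact_force: [0.4, -0.2, 0.3]
opening: 0.0
grip_force: 0.0
[ 1.3964  0.9662  0.036   0.0146  2.0208 -1.5974]
```

```bash
python3 -m jog '[[[-1,-0.2,0,-0.2,0],[-1,-0.2,0,-0.2,0],[-1,-0.2,0,-0.2,0],[-1,-0.2,0,-0.2,0],[-1,-0.2,0,-0.2,0]]]' |grep tool
python3 -c "
from h import *
print(robot.observe()['qpos'])"
python3 -m jog '[[[-1,-0.2,0,-0.1,0],[-1,-0.2,0,-0.1,0],[-1,-0.2,0,-0.1,0],[-1,-0.2,0,-0.1,0],[-1,-0.2,0,-0.1,0]]]' 
python3 -c "
from h import *
print(robot.observe()['qpos'])"
```

```text
tool_pos: [0.0646, 0.7794, 0.4151]
tool_rot: [3.131, 0.148, -1.712]
[ 1.3831  0.9047  0.0361  0.0202  2.053  -1.6071]
time: 9.6
tool_pos: [0.0722, 0.7865, 0.4184]
tool_rot: [3.129, 0.178, -1.713]
contact_force: [-0.2, -0.3, 0.1]
opening: 0.0008
grip_force: 0.0
[ 1.3734  0.9023  0.0361  0.0252  2.0265 -1.6142]
```

```bash
python3 -m jog '[[[-1,-0.2,0,-0.01,0],[-1,-0.2,0,-0.01,0],[-1,-0.2,0,-0.01,0],[-1,-0.2,0,-0.01,0],[-1,-0.2,0,-0.01,0]]]' |grep tool
python3 -m jog '[[[-1,-0.2,0,0.02,0],[-1,-0.2,0,0.02,0],[-1,-0.2,0,0.02,0],[-1,-0.2,0,0.02,0],[-1,-0.2,0,0.02,0]]]' 
python3 -c "
from h import *
print(robot.observe()['qpos'])"
```

```text
tool_pos: [0.0815, 0.8195, 0.3826]
tool_rot: [3.127, 0.209, -1.713]
time: 10.43
tool_pos: [0.0902, 0.8549, 0.3389]
tool_rot: [3.126, 0.242, -1.714]
contact_force: [0.3, -0.0, 0.4]
opening: 0.0003
grip_force: 0.0
[ 1.3656  1.0122  0.0371  0.0319  1.8519 -1.6225]
```

```bash
python3 -m jog '[[[-1,-0.2,0,-0.1,0],[-1,-0.2,0,-0.1,0],[-1,-0.2,0,-0.1,0],[-1,-0.2,0,-0.1,0],[-1,-0.2,0,-0.1,0]]]' |grep tool
python3 -m jog '[[[-1,-0.2,0,-0.04,0],[-1,-0.2,0,-0.04,0],[-1,-0.2,0,-0.04,0],[-1,-0.2,0,-0.04,0],[-1,-0.2,0,-0.04,0]]]' |grep tool
python3 -m jog '[[[-1,-0.4,0,-0.1,0],[-1,-0.4,0,-0.1,0],[-1,-0.4,0,-0.1,0],[-1,-0.4,0,-0.1,0],[-1,-0.4,0,-0.1,0]]]' |grep tool
python3 -m jog '[[[-1,-1,0,-0.2,0],[-1,-1,0,-0.2,0],[-1,-1,0,-0.2,0],[-1,-1,0,-0.2,0],[-1,-1,0,-0.2,0]]]' |grep tool
python3 -c "
from h import *
print(robot.observe()['qpos'])"
```

```text
tool_pos: [0.0941, 0.849, 0.3724]
tool_rot: [3.125, 0.28, -1.714]
tool_pos: [0.0993, 0.8613, 0.3686]
tool_rot: [3.124, 0.31, -1.715]
tool_pos: [0.1041, 0.8672, 0.3789]
tool_rot: [3.123, 0.346, -1.716]
tool_pos: [0.1087, 0.8747, 0.3856]
tool_rot: [3.122, 0.379, -1.716]
[ 1.3426  0.9686  0.0372  0.0513  1.7589 -1.6382]
```

```bash
python3 -m jog '[[[-1,-0.4,0,-0.08,0],[-1,-0.4,0,-0.08,0],[-1,-0.4,0,-0.08,0],[-1,-0.4,0,-0.08,0],[-1,-0.4,0,-0.08,0]]]' |grep tool
python3 -m jog '[[[-1,-0.4,0,-0.08,0],[-1,-0.4,0,-0.08,0],[-1,-0.4,0,-0.08,0],[-1,-0.4,0,-0.08,0],[-1,-0.4,0,-0.08,0]]]' |grep tool
python3 -m jog '[[[-1,-0.4,0,-0.08,0],[-1,-0.4,0,-0.08,0],[-1,-0.4,0,-0.08,0],[-1,-0.4,0,-0.08,0],[-1,-0.4,0,-0.08,0]]]' |grep tool
python3 -m jog '[[[-1,-0.4,0,-0.08,0],[-1,-0.4,0,-0.08,0],[-1,-0.4,0,-0.08,0],[-1,-0.4,0,-0.08,0],[-1,-0.4,0,-0.08,0]]]' |grep tool
python3 -m jog '[[[-1,-0.4,0,-0.08,0],[-1,-0.4,0,-0.08,0],[-1,-0.4,0,-0.08,0],[-1,-0.4,0,-0.08,0],[-1,-0.4,0,-0.08,0]]]' |grep tool
python3 -c "
from h import *
print(robot.observe()['qpos'])"
```

```text
tool_pos: [0.1122, 0.8801, 0.3971]
tool_rot: [3.121, 0.415, -1.717]
tool_pos: [0.115, 0.8834, 0.4118]
tool_rot: [3.12, 0.45, -1.718]
tool_pos: [0.1174, 0.8848, 0.4293]
tool_rot: [3.12, 0.485, -1.719]
tool_pos: [0.1191, 0.8844, 0.4491]
tool_rot: [3.119, 0.519, -1.72]
tool_pos: [0.1205, 0.8822, 0.4709]
tool_rot: [3.118, 0.554, -1.72]
[ 1.3229  0.8867  0.037   0.0755  1.6676 -1.6472]
```

```bash
python3 -m jog '[[[-1,-0.4,0,0,0],[-1,-0.4,0,0,0],[-1,-0.4,0,0,0],[-1,-0.4,0,0,0],[-1,-0.4,0,0,0]]]' |grep tool
python3 -m jog '[[[-1,-0.4,0,0,0],[-1,-0.4,0,0,0],[-1,-0.4,0,0,0],[-1,-0.4,0,0,0],[-1,-0.4,0,0,0]]]' |grep tool
python3 -m jog '[[[-1,-0.4,0,-0.04,0],[-1,-0.4,0,-0.04,0],[-1,-0.4,0,-0.04,0],[-1,-0.4,0,-0.04,0],[-1,-0.4,0,-0.04,0]]]'
cat >> h.py <<'E'
c=np.load("cab.npz");yaw,t=float(c['yaw']),c['t']
r2=np.array([[np.cos(yaw),-np.sin(yaw)],[np.sin(yaw),np.cos(yaw)]])
def plan(wps,s=None):  # wps: cab mm x,y and z mm; prints tool-frame shift per leg
    s=robot.observe();T=R.from_euler('xyz',s['tool_rot']).as_matrix();p=s['tool_pos']
    zc=T[:,2];print("time",s['time'],"cab",((p[:2]-t)@r2)*1000,p[2]*1000,"toolz cab",zc[:2]@r2,zc[2],"x cab",T[:2,0]@r2,T[2,0],"q",s['qpos'],"F",s['contact_force'])
    for w in wps:
        g=np.r_[t+r2@(np.array(w[:2])/1000),w[2]/1000]
        d=T.T@(g-p); print(w,"world",g,"shift",d,"rows>=",np.linalg.norm(d)/.0417); p=g
E
python3 -c "
from h import *
plan([(-60,120,470),(-300,-60,430),(-240,-150,300),(-215,-130,178)])"
```

```text
tool_pos: [0.1234, 0.8963, 0.4683]
tool_rot: [3.117, 0.587, -1.721]
tool_pos: [0.1257, 0.906, 0.4734]
tool_rot: [3.117, 0.623, -1.722]
time: 15.43
tool_pos: [0.1265, 0.9037, 0.4962]
tool_rot: [3.116, 0.659, -1.724]
contact_force: [-0.3, 0.3, 0.2]
opening: 0.0005
grip_force: 0.0
time 15.4333 cab [525.764  479.3694] 496.15757038352183 toolz cab [0.6128 0.0152] -0.7901002719106489 x cab [-0.7902  0.0136] -0.612639700747142 q [ 1.3183  0.8777  0.0367  0.0867  1.5722 -1.6497] F [-0.298   0.3326  0.1773]
(-60, 120, 470) world [0.4034 0.2747 0.47  ] shift [ 0.474  -0.3607 -0.3438] rows>= 16.491934632583487
(-300, -60, 430) world [0.5493 0.0126 0.43  ] shift [ 0.2117 -0.1811 -0.1182] rows>= 7.25791172682089
(-240, -150, 300) world [0.6466 0.0599 0.3   ] shift [ 0.031  -0.0925  0.1381] rows>= 4.0555238669754825
(-215, -130, 178) world [0.6302 0.0874 0.178 ] shift [0.0553 0.0175 0.112 ] rows>= 3.0247214484862917
```

```bash
python3 -m jog '[[[-1,0.028,-0.021,-0.02,0],[-1,0.056,-0.042,-0.04,0],[-1,0.084,-0.063,-0.06,0],[-1,0.112,-0.084,-0.08,0],[-1,0.14,-0.105,-0.1,0]]]' |grep tool
python3 -m jog '[[[-1,0.028,-0.021,-0.02,0],[-1,0.056,-0.042,-0.04,0],[-1,0.084,-0.063,-0.06,0],[-1,0.112,-0.084,-0.08,0],[-1,0.14,-0.105,-0.1,0]]]' |grep tool
python3 -m jog '[[[-1,0.028,-0.021,-0.02,0],[-1,0.056,-0.042,-0.04,0],[-1,0.084,-0.063,-0.06,0],[-1,0.112,-0.084,-0.08,0],[-1,0.14,-0.105,-0.1,0]]]' |grep tool
python3 -c "
from h import *
plan([(-60,120,470),(-300,-60,430),(-240,-150,300),(-215,-130,178)])"
```

```text
tool_pos: [0.1904, 0.7556, 0.488]
tool_rot: [3.116, 0.658, -1.723]
tool_pos: [0.2711, 0.571, 0.4803]
tool_rot: [3.117, 0.659, -1.723]
tool_pos: [0.3514, 0.3866, 0.4717]
tool_rot: [3.118, 0.659, -1.722]
time 16.6833 cab [ 43.8299 186.7118] 471.6983712283325 toolz cab [0.6128 0.0145] -0.7900968592778519 x cab [-0.7902  0.0123] -0.6126875817191115 q [ 0.3399 -0.01    1.4913  0.5973  1.3736 -2.6923] F [ 0.8065  0.9518 -0.3378]
(-60, 120, 470) world [0.4034 0.2747 0.47  ] shift [ 0.0823 -0.0668 -0.0633] rows>= 2.9598588315224514
(-300, -60, 430) world [0.5493 0.0126 0.43  ] shift [ 0.2119 -0.1809 -0.1181] rows>= 7.25791172682089
(-240, -150, 300) world [0.6466 0.0599 0.3   ] shift [ 0.0311 -0.0924  0.1382] rows>= 4.055523866975484
(-215, -130, 178) world [0.6302 0.0874 0.178 ] shift [0.0552 0.0177 0.112 ] rows>= 3.024721448486292
```

```bash
python3 -m jog '[[[-1,0.027,-0.022,-0.016,0],[-1,0.054,-0.045,-0.033,0],[-1,0.08,-0.068,-0.05,0],[-1,0.107,-0.09,-0.066,0],[-1,0.133,-0.112,-0.082,0]]]' |grep tool
python3 -m jog '[[[-1,0.027,-0.022,-0.016,0],[-1,0.054,-0.045,-0.033,0],[-1,0.08,-0.068,-0.05,0],[-1,0.107,-0.09,-0.066,0],[-1,0.133,-0.112,-0.082,0]]]' |grep tool
python3 -c "
from h import *
plan([(-240,-150,300),(-215,-130,178)])"
```

```text
tool_pos: [0.4412, 0.2173, 0.4526]
tool_rot: [3.117, 0.659, -1.723]
tool_pos: [0.5359, 0.1164, 0.4784]
tool_rot: [3.081, 0.639, -1.772]
time 17.5167 cab [-199.0433  -32.6308] 478.4331857251823 toolz cab [0.5983 0.0218] -0.8009920690781953 x cab [-0.8008  0.0526] -0.5966691932415846 q [-0.2783  0.2685  1.139   0.6512  1.8085 -3.1045] F [-0.211   0.5497 -0.887 ]
(-240, -150, 300) world [0.6466 0.0599 0.3   ] shift [ 0.1331 -0.1271  0.1159] rows>= 5.215007417234938
(-215, -130, 178) world [0.6302 0.0874 0.178 ] shift [0.0538 0.0147 0.1131] rows>= 3.024721448486292
```

```bash
python3 -m jog '[[[-1,0.02,-0.01,0,0.1],[-1,0.05,-0.035,0.02,0.1],[-1,0.08,-0.065,0.05,0.1],[-1,0.105,-0.095,0.08,0.1],[-1,0.13,-0.125,0.11,0.1]]]' |grep tool
python3 -c "
from h import *
plan([(-240,-150,300),(-215,-130,178)])"
```

```text
tool_pos: [0.6407, 0.0796, 0.3519]
tool_rot: [2.985, 0.613, -1.925]
time 17.9333 cab [-221.2738 -141.4797] 351.8750420512212 toolz cab [0.5886 0.029 ] -0.8078874330377722 x cab [-0.7984  0.1772] -0.5753948444863624 q [-0.2834  0.5188  1.088   0.6188  1.6571 -3.1045] F [-0.2069 -0.517   0.3775]
(-240, -150, 300) world [0.6466 0.0599 0.3   ] shift [ 0.0433 -0.0174  0.0306] rows>= 1.338268538574305
(-215, -130, 178) world [0.6302 0.0874 0.178 ] shift [0.0538 0.0073 0.1139] rows>= 3.0247214484862917
```

```bash
python3 -m jog '[[[-1,0.025,-0.01,0.02,0.06],[-1,0.045,-0.015,0.05,0.06],[-1,0.065,-0.015,0.085,0.06],[-1,0.085,-0.015,0.12,0.06],[-1,0.09,-0.015,0.145,0.06]]]'
python3 - <<'E'
from h import *
plan([(-225,-140,178)])
im=robot.read_camera("top"); cv2.imwrite("pics/t1.png",cv2.resize(cv2.convertScaleAbs(im[100:300,100:350,::-1],alpha=1.6,beta=15),None,fx=3,fy=3,interpolation=cv2.INTER_CUBIC))
E
```

```text
time: 18.35
tool_pos: [0.6594, 0.11, 0.2159]
tool_rot: [2.915, 0.563, -2.037]
contact_force: [0.5, 0.1, 0.3]
opening: 0.0007
grip_force: 0.0
time 18.35 cab [-188.6385 -155.8483] 215.91687761515334 toolz cab [0.5653 0.0435] -0.8237535720692207 x cab [-0.7995  0.2747] -0.5341336409651671 q [-0.2179  0.6346  1.2436  0.6034  1.4065 -3.1045] F [0.5147 0.1402 0.296 ]
(-225, -140, 178) world [0.6387 0.0761 0.178 ] shift [0.0537 0.0006 0.0114] rows>= 1.3158925200729616
```

View pics/t1.png

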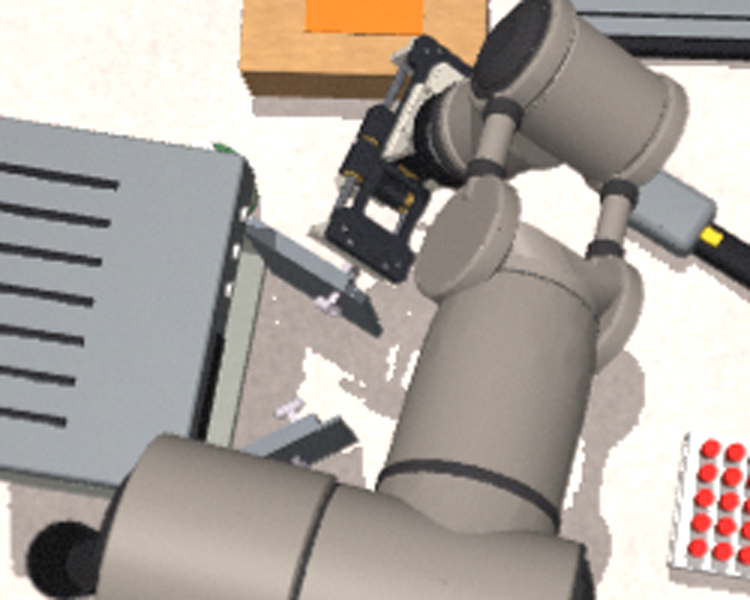

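The top crop shows the gripper beside the rebated leaf, around (380,190) crop px, skewed because joint 6 sits at its limit. I'll work out the joint-6 angle needed at each press pose, for both half-turn options.

```bash
cat > k.py <<'E'
from h import *
from scipy.optimize import least_squares
s=robot.observe();q=s['qpos'];RE=lambda a,x:R.from_euler(a,x)
def Rq(q): return RE('z',q[0])*RE('y',q[1]+q[2])*RE('z',q[3])*RE('y',q[4])*RE('z',q[5])
K=Rq(q).inv()*R.from_euler('xyz',s['tool_rot'])
# check with earlier pose
q0=[-1.475,.342,1.524,0,1.275,-.146]
print("chk",(Rq(q0)*K).as_euler('xyz'), "K",K.as_rotvec())
# lengths: wrist in plane from known poses (q,tcp,rot)
D=[(q0,[.1257,-.5094,.2341],[-3.1403,0,.2418]),([1.4331,.4915,.7863,0,1.8647,-1.5651],[.0088,.6201,.4242],[-3.142,-.001,-1.714]),
([1.3183,.8777,.0367,.0867,1.5722,-1.6497],[.1265,.9037,.4962],[3.116,.659,-1.724]),(q,s['tool_pos'],s['tool_rot']),([.3399,-.01,1.4913,.5973,1.3736,-2.6923],[.3514,.3866,.4717],[3.118,.659,-1.722])]
def fk(q,v):
    h,a,b,L,off,e=v
    A=q[1];B=q[1]+q[2]
    w=RE('z',q[0]).apply([a*np.sin(A)+b*np.sin(B)+e*np.cos(B),off,h+a*np.cos(A)+b*np.cos(B)-e*np.sin(B)])
    return w+L*Rq(q).apply([0,0,1])
f=lambda v:np.concatenate([fk(a,v)-b for a,b,_ in D])
S=least_squares(f,[.2,.4,.4,.31,.076,0]);print("v",S.x,"res",np.abs(f(S.x)).max())
v=S.x
lo=[-2.53,-.77,.04,-1,.28,-9];hi=[2.53,2.02,2.7,4.14,2.66,9]
def ik(cx,cy,z,tilt,turn,side=0):
    # tool z leans forward by tilt; side = rotation of lean azimuth; tool x = -cabx (turn 0)
    Rt=RE('z',yaw+side)*RE('y',-tilt)*RE('x',np.pi)*RE('z',np.pi) *RE('z',turn)
    p=np.r_[t+r2@np.array([cx,cy])/1000,z/1000]
    g=lambda x:np.r_[10*(fk(x,v)-p),((Rt.inv()*(Rq(x)*K)).as_rotvec())]
    b=least_squares(g,np.clip(np.r_[q[:5],q[5]],lo,hi),bounds=(lo,hi)); return b.x,b.cost,Rt.apply([[1,0,0],[0,0,1]])[:,:]@np.c_[np.r_[r2[:,0],0],np.r_[r2[:,1],0],[0,0,1]]
E
python3 - <<'E'
from k import *
for side in(0,-.3,.3):
  for n,P in dict(rs=(-215,-130,178),rp=(-123,-45,178),fs=(-205,110,178),fp=(-123,45,178),hi=(-260,0,350)).items():
    x,c,ax=ik(*P,.65,0,side);print(side,n,x,round(c,5),ax[1])
E
```

```text
chk [3.141  0.0001 0.2418] K [ 0.     -0.      1.5708]
v [0.2234 0.5059 0.3797 0.3101 0.0764 0.0468] res 0.0004874215322994979
0 rs [-0.2865  0.611   1.4272  0.6723  1.2897 -3.5477] 0.0 [ 0.6052 -0.     -0.7961]
0 rp [-0.1361  0.4832  1.665   0.7367  1.1216 -3.5175] 0.0 [ 0.6052 -0.     -0.7961]
0 fs [-0.3579  0.2319  2.0799  0.7168  1.1164 -3.7836] 0.0 [ 0.6052 -0.     -0.7961]
0 fp [-0.1362  0.3452  1.9033  0.773   1.0485 -3.5953] 0.0 [ 0.6052 -0.     -0.7961]
0 hi [-0.4188  0.2329  1.5307  0.6201  1.5842 -3.4825] 0.0 [ 0.6052 -0.     -0.7961]
-0.3 rs [-0.2866  0.5211  1.5959  0.7569  1.0584 -3.3889] 0.0 [ 0.5782 -0.1788 -0.7961]
-0.3 rp [-0.1185  0.4002  1.811   0.8303  0.8931 -3.3518] 0.0 [ 0.5782 -0.1788 -0.7961]
-0.3 fs [-0.371   0.1386  2.209   0.8409  0.9448 -3.6403] 0.0 [ 0.5782 -0.1788 -0.7961]
-0.3 fp [-0.1144  0.2621  2.0349  0.8865  0.8347 -3.4345] 0.0 [ 0.5782 -0.1788 -0.7961]
-0.3 hi [-0.4364  0.1252  1.6652  0.6617  1.397  -3.2765] 0.0 [ 0.5782 -0.1788 -0.7961]
0.3 rs [-0.2614  0.7057  1.2428  0.585   1.5095 -3.7   ] 0.0 [ 0.5782  0.1788 -0.7961]
0.3 rp [-0.1217  0.5722  1.5007  0.6399  1.3352 -3.6676] 0.0 [ 0.5782  0.1788 -0.7961]
0.3 fs [-0.3092  0.3201  1.9442  0.5991  1.2697 -3.9134] 0.0 [ 0.5782  0.1788 -0.7961]
0.3 fp [-0.1192  0.4321  1.7558  0.6609  1.2424 -3.7383] 0.0 [ 0.5782  0.1788 -0.7961]
0.3 hi [-0.3746  0.3366  1.3868  0.5569  1.758  -3.6706] 0.0 [ 0.5782  0.1788 -0.7961]
```

```bash
python3 -m jog '[[[-1,0.017,0,-0.037,0.05],[-1,0.035,0,-0.075,0.15],[-1,0.035,0,-0.075,0.27],[-1,0.035,0,-0.075,0.39],[-1,0.035,0,-0.075,0.51]]]' |grep tool
python3 -m jog '[[[-1,0,0,0,0.12],[-1,0,0,0,0.24],[-1,0,0,0,0.36],[-1,0,0,0,0.48],[-1,0,0,0,0.6]]]' |grep tool
python3 -m jog '[[[-1,0,0,0,0.12],[-1,0,0,0,0.24],[-1,0,0,0,0.36],[-1,0,0,0,0.48],[-1,0,0,0,0.6]]]' |grep tool
python3 -m jog '[[[-1,0,0,0,0.12],[-1,0,0,0,0.24],[-1,0,0,0,0.36],[-1,0,0,0,0.48],[-1,0,0,0,0.6]]]' |grep tool
python3 -c "
from h import *
plan([(-260,-150,260),(-222,-140,181),(-210,-103,181)])"
```

```text
tool_pos: [0.6438, 0.0398, 0.2625]
tool_rot: [2.664, 0.383, -2.581]
tool_pos: [0.6436, 0.0408, 0.2621]
tool_rot: [2.542, 0.067, -3.106]
tool_pos: [0.6436, 0.0407, 0.2621]
tool_rot: [2.594, -0.266, 2.673]
tool_pos: [0.6436, 0.0408, 0.2621]
tool_rot: [2.829, -0.524, 2.083]
time 20.0667 cab [-259.3604 -149.6127] 262.0726509036383 toolz cab [0.5656 0.0417] -0.8236142079485657 x cab [0.6905 0.522 ] 0.5006317523673578 q [-0.3282  0.5894  1.1959  0.5793  1.5412 -0.8282] F [-1.0083 -0.3662  0.0636]
(-260, -150, 260) world [0.6439 0.0401 0.26  ] shift [-0.0017 -0.0005  0.0013] rows>= 0.05283927338932252
(-222, -140, 181) world [0.6391 0.0791 0.181 ] shift [-0.0081 -0.0124  0.087 ] rows>= 2.1158908158061505
(-210, -103, 181) world [0.6041 0.096  0.181 ] shift [ 0.0276 -0.0261  0.0083] rows>= 0.9327889850732242
```

```bash
python3 -m jog '[[[-1,0,0,0,0.12],[-1,0,0,0,0.24],[-1,-0.002,-0.004,0.03,0.36],[-1,-0.005,-0.008,0.06,0.48],[-1,-0.008,-0.012,0.087,0.54]]]' |grep tool
python3 - <<'E'
from h import *
plan([(-222,-140,181)]+[(-115-90*np.sin(a)-12.4,-116+90*np.cos(a)-19,181) for a in (1.18,1,.8,.6,.4,.2,.05,-.02)])
E
```

```text
tool_pos: [0.6392, 0.0804, 0.1823]
tool_rot: [-3.107, -0.602, 1.447]
time 20.4833 cab [-220.6972 -139.9155] 182.28554204112478 toolz cab [0.5655 0.0409] -0.8237235202928413 x cab [0.8241 0.0097] 0.5662912451698168 q [-0.2708  0.6351  1.3419  0.6047  1.3508 -0.35  ] F [ 0.0738  0.162  -0.407 ]
(-222, -140, 181) world [0.6391 0.0791 0.181 ] shift [-0.0018  0.0001  0.0003] rows>= 0.043939042158422675
(np.float64(-210.61454111672182), np.float64(-100.71676580698063), 181) world [0.6018 0.0957 0.181 ] shift [ 0.0098 -0.0389  0.008 ] rows>= 0.9808127569244621
(np.float64(-203.1323886327107), np.float64(-86.37279247186743), 181) world [0.5886 0.105  0.181 ] shift [ 0.0063 -0.0141  0.0048] rows>= 0.38796496056695245
(np.float64(-191.96204818095705), np.float64(-72.29639615875512), 181) world [0.5761 0.118  0.181 ] shift [ 0.0093 -0.0137  0.0069] rows>= 0.43093561142515857
(np.float64(-178.21782260555318), np.float64(-60.71979465812895), 181) world [0.5665 0.1332 0.181 ] shift [ 0.0114 -0.0111  0.0082] rows>= 0.43093561142515824
(np.float64(-162.44765080777856), np.float64(-52.104510539740346), 181) world [0.5601 0.15   0.181 ] shift [ 0.0131 -0.0081  0.0093] rows>= 0.43093561142515646
(np.float64(-145.28023977155553), np.float64(-46.79400799428825), 181) world [0.5572 0.1677 0.181 ] shift [ 0.0142 -0.0048  0.0099] rows>= 0.4309356114251578
(np.float64(-131.89812523436106), np.float64(-45.11247656445303), 181) world [0.5573 0.1812 0.181 ] shift [ 0.011  -0.0013  0.0076] rows>= 0.3234375853499665
(np.float64(-125.60011999760003), np.float64(-45.01799940000801), 181) world [0.5581 0.1874 0.181 ] shift [0.0052 0.0001 0.0036] rows>= 0.15104829325612748
```

```bash
python3 -m jog '[[[-1,0.004,-0.012,0.003,0],[-1,0.007,-0.024,0.006,0],[-1,0.01,-0.034,0.008,0],[-1,0.01,-0.037,0.008,0],[-1,0.01,-0.039,0.008,0]]]'
python3 -m jog '[[[-1,0.002,-0.006,0.002,0],[-1,0.005,-0.012,0.004,0],[-1,0.008,-0.018,0.006,0],[-1,0.012,-0.023,0.009,0],[-1,0.016,-0.028,0.012,0]]]'
python3 -m jog '[[[-1,0.005,-0.005,0.003,0],[-1,0.01,-0.009,0.007,0],[-1,0.015,-0.013,0.011,0],[-1,0.02,-0.016,0.014,0],[-1,0.025,-0.019,0.018,0]]]'
python3 - <<'E'
from h import *
plan([(-127,-45,181)])
im=robot.read_camera("top"); im2=robot.read_camera("side")
a=np.hstack([cv2.resize(im[130:280,140:250],None,fx=3.4,fy=3.4),cv2.resize(im2[90:240,200:310],None,fx=3.4,fy=3.4)])
cv2.imwrite("pics/t2.png",cv2.convertScaleAbs(a[:,:,::-1],alpha=1.6,beta=15))
E
```

```text
time: 20.9
tool_pos: [0.6017, 0.0968, 0.1832]
tool_rot: [-3.111, -0.602, 1.455]
contact_force: [1.3, -0.0, 1.0]
opening: 0.0004
grip_force: 0.0
time: 21.32
tool_pos: [0.5755, 0.1198, 0.1823]
tool_rot: [-3.11, -0.602, 1.453]
contact_force: [-0.6, -3.6, 1.4]
opening: 0.0004
grip_force: 1.6
time: 21.73
tool_pos: [0.5593, 0.1529, 0.1818]
tool_rot: [-3.108, -0.603, 1.453]
contact_force: [-0.6, -4.2, 1.5]
opening: 0.0009
grip_force: 1.7
time 21.7333 cab [-159.6273  -50.9242] 181.8029804037304 toolz cab [0.5657 0.0436] -0.823461569833775 x cab [0.8238 0.015 ] 0.5667091864768807 q [-0.1808  0.4935  1.6058  0.6466  1.2073 -0.3619] F [-0.5601 -4.2315  1.5377]
(-127, -45, 181) world [0.5579 0.1861 0.181 ] shift [ 0.0265 -0.0047  0.0194] rows>= 0.7954563008323096
```

View pics/t2.png

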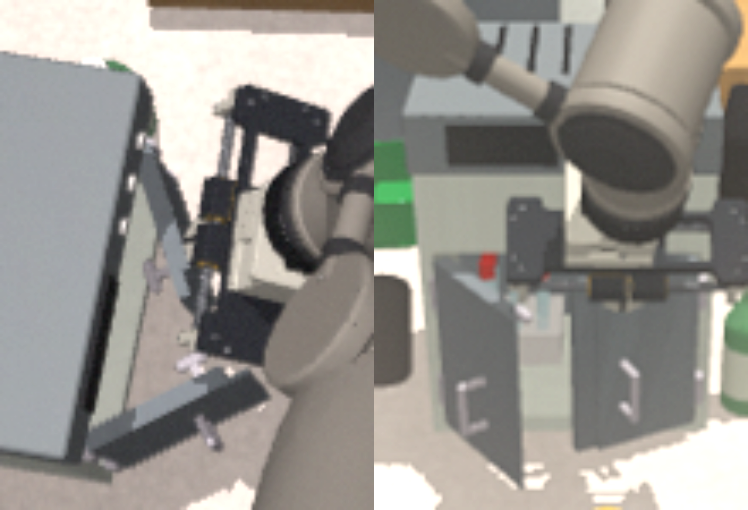

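The top and side views show the rebated leaf being pushed and open by about 0.4 rad. The flanged leaf is untouched at around (180,410) in the crop.

```bash
python3 -m jog '[[[-1,0.003,-0.001,0.002,0],[-1,0.006,-0.002,0.004,0],[-1,0.009,-0.003,0.006,0],[-1,0.012,-0.003,0.009,0],[-1,0.015,-0.004,0.011,0]]]'
python3 -m jog '[[[-1,0.0015,0,0.001,0],[-1,0.003,0,0.002,0],[-1,0.0045,0,0.003,0],[-1,0.006,0,0.004,0],[-1,0.0075,0,0.005,0]]]'
python3 -c "
from h import *
plan([(-127,-45,181),(-123,-45,181)])"
```

```text
time: 22.25
tool_pos: [0.5578, 0.1714, 0.1814]
tool_rot: [-3.109, -0.603, 1.453]
contact_force: [-0.5, -1.6, -0.3]
opening: 0.0001
grip_force: 1.1
time: 22.67
tool_pos: [0.5586, 0.1802, 0.1816]
tool_rot: [-3.109, -0.603, 1.453]
contact_force: [-1.6, -2.7, 0.7]
opening: 0.0008
grip_force: 1.4
time 22.6667 cab [-132.7115  -46.5244] 181.55827927218976 toolz cab [0.5659 0.043 ] -0.8233671810778623 x cab [0.8237 0.0147] 0.5668636306055467 q [-0.1316  0.4916  1.6101  0.6591  1.1791 -0.327 ] F [-1.5879 -2.6773  0.6592]
(-127, -45, 181) world [0.5579 0.1861 0.181 ] shift [ 0.0044 -0.0013  0.0038] rows>= 0.14239049241250312
(-123, -45, 181) world [0.5584 0.19   0.181 ] shift [0.0033 0.0001 0.0023] rows>= 0.09592326139088672
```

```bash
python3 -m jog '[[[-1,0.001,0,0.001,0],[-1,0.002,0,0.0015,0],[-1,0.003,0,0.002,0],[-1,0.004,0,0.0027,0],[-1,0.005,0,0.0035,0]]]'
python3 -m jog '[[[-1,0.001,0,0.0007,0],[-1,0.002,0,0.0014,0],[-1,0.003,0,0.002,0],[-1,0.004,0,0.0027,0],[-1,0.005,0,0.0034,0]]]'
python3 -c "
from h import *
plan([(-123,-45,181)])"
```

```text
time: 23.08
tool_pos: [0.5588, 0.185, 0.1813]
tool_rot: [-3.108, -0.601, 1.453]
contact_force: [-4.9, -6.1, 2.1]
opening: 0.0007
grip_force: 3.5
time: 23.5
tool_pos: [0.5597, 0.1919, 0.1814]
tool_rot: [-3.109, -0.602, 1.453]
contact_force: [-3.0, -9.4, 1.6]
opening: 0.0002
grip_force: 4.7
time 23.5 cab [-121.01    -46.0497] 181.4192697044443 toolz cab [0.5652 0.043 ] -0.8238408951772332 x cab [0.8241 0.0149] 0.5661777400219882 q [-0.1096  0.4938  1.6062  0.6626  1.1686 -0.3094] F [-2.9978 -9.3847  1.5688]
(-123, -45, 181) world [0.5584 0.19   0.181 ] shift [-0.0019 -0.0011 -0.0007] rows>= 0.054884139817467
```

```bash
python3 -m jog '[[[-1,0.001,0,0.0007,0],[-1,0.002,0,0.0014,0],[-1,0.003,0,0.002,0]]]' | grep -E "pos|contact"
python3 -m jog '[[[-1,0.001,0,0.0007,0],[-1,0.002,0,0.0014,0],[-1,0.002,0,0.0014,0]]]'| grep -E "pos|contact"
python3 - <<'E'
from h import *
im=robot.read_camera("top"); im2=robot.read_camera("side")
a=np.hstack([cv2.resize(im[130:280,140:250],None,fx=3.4,fy=3.4,interpolation=2),cv2.resize(im2[90:240,200:310],None,fx=3.4,fy=3.4,interpolation=2)])
cv2.imwrite("pics/t3.png",cv2.convertScaleAbs(a[:,:,::-1],alpha=1.6,beta=15))
E
```

```text
tool_pos: [0.5599, 0.1927, 0.1813]
contact_force: [-10.4, -26.7, 8.3]
tool_pos: [0.56, 0.193, 0.1813]
contact_force: [-12.1, -32.7, 11.4]
```

View pics/t3.png

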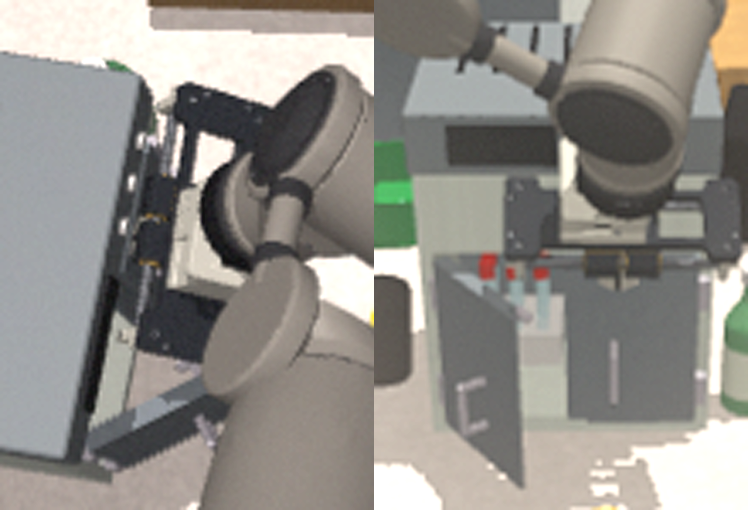

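The rebated leaf is flat and shut in both views, with its handle now seen edge-on at (615,370) in the crop. The force rose to about 35 N on the hard stop, so the leaf is home. I'll back off next.

```bash
python3 -m jog '[[[-1,-0.005,0,-0.003,0],[-1,-0.015,0,-0.01,0],[-1,-0.03,0,-0.02,0],[-1,-0.05,0,-0.034,0],[-1,-0.05,0,-0.034,0]]]'
python3 -c "
from h import *
plan([(-200,-46,270),(-220,118,270),(-220,118,181),(-200,86,181)])"
```

```text
time: 24.52
tool_pos: [0.5552, 0.135, 0.1812]
tool_rot: [-3.11, -0.602, 1.451]
contact_force: [0.8, -0.1, 0.2]
opening: 0.0006
grip_force: 0.0
time 24.5167 cab [-177.9495  -49.2179] 181.1944962614374 toolz cab [0.5656 0.0403] -0.8237090388336568 x cab [0.824  0.0132] 0.5664269399039534 q [-0.2148  0.4875  1.6183  0.6406  1.2166 -0.3895] F [ 0.8122 -0.1471  0.2176]
(-200, -46, 270) world [0.549  0.1136 0.27  ] shift [ 0.0322 -0.0062 -0.0855] rows>= 2.1956524638306854
(-220, 118, 270) world [0.3838 0.1159 0.27  ] shift [-0.0143 -0.1645 -0.0047] rows>= 3.9619906816428543
(-220, 118, 181) world [0.3838 0.1159 0.181 ] shift [-0.0504  0.0023  0.0733] rows>= 2.1342925659472436
(-200, 86, 181) world [0.4182 0.1314 0.181 ] shift [0.0161 0.0326 0.01  ] rows>= 0.9049382380869639
```

```bash
python3 -m jog '[[[-1,0.012,-0.002,-0.034,0],[-1,0.024,-0.005,-0.068,0],[-1,0.03,-0.01,-0.086,0],[-1,0.027,-0.045,-0.088,0],[-1,0.024,-0.085,-0.09,0]]]'|grep tool
python3 -m jog '[[[-1,-0.003,-0.035,0,0],[-1,-0.006,-0.07,0,0],[-1,-0.008,-0.085,0,0],[-1,-0.008,-0.085,0,0]]]'
python3 -c "
from h import *
plan([(-220,118,270),(-220,118,181),(-200,86,181)])"
```

```text
tool_pos: [0.4701, 0.1148, 0.2722]
tool_rot: [-3.114, -0.603, 1.456]
time: 25.27
tool_pos: [0.3813, 0.1178, 0.2693]
tool_rot: [-3.109, -0.603, 1.453]
contact_force: [0.7, 1.0, 0.9]
opening: 0.0003
grip_force: 0.0
time 25.2667 cab [-218.4936  120.759 ] 269.3259794110079 toolz cab [0.5664 0.0432] -0.8229690583945434 x cab [0.8233 0.0149] 0.567439546818061 q [-0.3603  0.0854  1.9223  0.5863  1.3738 -0.442 ] F [0.6637 0.9592 0.9289]
(-220, 118, 270) world [0.3838 0.1159 0.27  ] shift [-0.0009  0.0027 -0.0015] rows>= 0.07709610271070652
(-220, 118, 181) world [0.3838 0.1159 0.181 ] shift [-0.0505  0.0024  0.0732] rows>= 2.1342925659472423
(-200, 86, 181) world [0.4182 0.1314 0.181 ] shift [0.016  0.0327 0.0099] rows>= 0.9049382380869634
```

```bash
python3 -m jog '[[[-1,-0.017,0,0.024,0],[-1,-0.034,0.001,0.049,0],[-1,-0.05,0.002,0.072,0],[-1,-0.05,0.002,0.072,0]]]' |grep -E "pos|contact"
python3 - <<'E'
from h import *
plan([(-115-90*np.sin(a)-9,116-90*np.cos(a)+19,181) for a in (.94,.7,.4,.2,.1,0)])
E
```

```text
tool_pos: [0.3825, 0.1171, 0.1782]
contact_force: [-1.8, -0.4, 0.1]
time 25.6 cab [-219.0674  119.4669] 178.17947520841028 toolz cab [0.5666 0.0478] -0.8225823825226701 x cab [0.8232 0.0109] 0.5676767624163617 q [-0.3603  0.2253  2.0569  0.6345  1.1526 -0.6022] F [-1.7703 -0.4278  0.094 ]
(np.float64(-196.68022903646028), np.float64(81.91907774720116), 181) world [0.4227 0.1342 0.181 ] shift [0.0196 0.0382 0.0086] rows>= 1.050506568252065
(np.float64(-181.9795918513922), np.float64(66.16420314439604), 181) world [0.4403 0.1466 0.181 ] shift [0.0119 0.0163 0.0076] rows>= 0.5167433408154793
(np.float64(-159.04765080777855), np.float64(52.104510539740346), 181) world [0.4573 0.1674 0.181 ] shift [0.0187 0.0149 0.0123] rows>= 0.6450566869363986
(np.float64(-141.88023977155552), np.float64(46.79400799428825), 181) world [0.4649 0.1837 0.181 ] shift [0.0141 0.0059 0.0095] rows>= 0.4309356114251583
(np.float64(-132.98500749821454), np.float64(45.44962512497767), 181) world [0.4674 0.1924 0.181 ] shift [0.0073 0.0017 0.005 ] rows>= 0.21573742131228094
(np.float64(-124.0), np.float64(45.0), 181) world [0.4691 0.2012 0.181 ] shift [0.0074 0.0008 0.0051] rows>= 0.2157374213122801
```

```bash
python3 -m jog '[[[-1,0.005,0.01,0.002,0],[-1,0.01,0.02,0.005,0],[-1,0.015,0.03,0.007,0],[-1,0.018,0.034,0.008,0],[-1,0.02,0.038,0.009,0]]]' |grep -E "pos|contact"
python3 -m jog '[[[-1,0.002,0.004,0.001,0],[-1,0.004,0.007,0.003,0],[-1,0.007,0.01,0.004,0],[-1,0.009,0.013,0.006,0],[-1,0.012,0.016,0.008,0]]]' |grep -E "pos|contact"
python3 -m jog '[[[-1,0.004,0.003,0.002,0],[-1,0.008,0.006,0.005,0],[-1,0.011,0.009,0.007,0],[-1,0.015,0.012,0.01,0],[-1,0.019,0.015,0.012,0]]]' |grep -E "pos|contact"
python3 -m jog '[[[-1,0.003,0.0015,0.002,0],[-1,0.006,0.003,0.004,0],[-1,0.009,0.004,0.006,0],[-1,0.011,0.005,0.008,0],[-1,0.014,0.006,0.0095,0]]]' |grep -E "pos|contact"
python3 - <<'E'
from h import *
plan([(-133,45,181),(-121,45,181)])
E
```

```text
tool_pos: [0.4253, 0.1348, 0.1856]
contact_force: [0.5, -0.7, -0.7]
tool_pos: [0.4412, 0.147, 0.1842]
contact_force: [0.6, -3.0, 2.1]
tool_pos: [0.4582, 0.1683, 0.1843]
contact_force: [-0.5, -2.6, -0.6]
tool_pos: [0.4657, 0.1845, 0.1844]
contact_force: [0.1, -2.2, 0.3]
time 27.2667 cab [-141.005    46.1499] 184.4110942468252 toolz cab [0.566 0.043] -0.823284181793374 x cab [0.8236 0.0147] 0.5669833989761724 q [-0.1493  0.3398  1.8583  0.682   1.1128 -0.4055] F [ 0.137  -2.1738  0.2539]
(-133, 45, 181) world [0.4679 0.1923 0.181 ] shift [0.0046 0.0015 0.0073] rows>= 0.210483478811194
(-121, 45, 181) world [0.4695 0.2042 0.181 ] shift [0.0099 0.0004 0.0068] rows>= 0.28776978417266186
```

```bash
python3 -m jog '[[[-1,0.001,0,0.0015,0],[-1,0.002,0,0.003,0],[-1,0.003,0.001,0.0045,0],[-1,0.004,0.001,0.006,0],[-1,0.0046,0.0015,0.0073,0]]]' |grep -E "pos|contact"
python3 -m jog '[[[-1,0.001,0,0.0007,0],[-1,0.002,0,0.0014,0],[-1,0.003,0,0.002,0],[-1,0.004,0,0.0027,0],[-1,0.005,0,0.0034,0]]]' |grep -E "pos|contact"
python3 -m jog '[[[-1,0.001,0,0.0007,0],[-1,0.002,0,0.0014,0],[-1,0.003,0,0.002,0],[-1,0.004,0,0.0027,0],[-1,0.005,0,0.0034,0]]]' |grep -E "pos|contact"
python3 - <<'E'
from h import *
plan([(-121,45,181)])
E
```

```text
tool_pos: [0.4676, 0.1922, 0.181]
contact_force: [-1.0, -1.6, 0.8]
tool_pos: [0.4688, 0.1968, 0.1809]
contact_force: [-1.2, -7.2, 2.0]
tool_pos: [0.4694, 0.2037, 0.1811]
contact_force: [2.0, -6.6, 0.4]
time 28.5167 cab [-121.4503   45.0488] 181.07821111167195 toolz cab [0.5656 0.0419] -0.8235870030747879 x cab [0.8239 0.0146] 0.5665832940274709 q [-0.1057  0.3513  1.8514  0.6952  1.0857 -0.3781] F [ 1.9995 -6.5881  0.4066]
(-121, 45, 181) world [0.4695 0.2042 0.181 ] shift [0.0003 0.0001 0.0003] rows>= 0.011022049780899192
```

```bash
python3 -m jog '[[[-1,0.001,0,0.0007,0],[-1,0.002,0,0.0014,0],[-1,0.003,0,0.002,0]]]' | grep -E "pos|contact"
python3 -m jog '[[[-1,0.001,0,0.0007,0],[-1,0.002,0,0.0014,0],[-1,0.002,0,0.0014,0]]]'| grep -E "pos|contact"
```

```text
tool_pos: [0.4699, 0.2049, 0.1808]
contact_force: [-5.8, -27.9, 9.8]
tool_pos: [0.47, 0.2053, 0.1808]
contact_force: [-9.0, -38.7, 14.6]
```

Firm stop, about 42 N. I'll back off and check.

```bash
python3 -m jog '[[[-1,-0.005,0,-0.003,0],[-1,-0.015,0,-0.01,0],[-1,-0.03,0,-0.02,0],[-1,-0.05,0,-0.034,0],[-1,-0.07,0,-0.05,0]]]' >/dev/null
python3 -m jog '[[[-1,-0.02,0,-0.03,0],[-1,-0.04,0,-0.065,0],[-1,-0.05,0,-0.1,0],[-1,-0.05,0,-0.13,0],[-1,-0.05,0,-0.13,0]]]'| grep -E "time|pos|contact"
python3 - <<'E'
from h import *
im=robot.read_camera("top"); im2=robot.read_camera("side")
a=np.hstack([cv2.resize(im[130:280,140:250],None,fx=3.4,fy=3.4,interpolation=2),cv2.resize(im2[110:260,200:310],None,fx=3.4,fy=3.4,interpolation=2)])
cv2.imwrite("pics/t4.png",cv2.convertScaleAbs(a[:,:,::-1],alpha=1.6,beta=15))
E
```

```text
time: 29.85
tool_pos: [0.4537, 0.0068, 0.2649]
contact_force: [0.8, 0.1, -0.1]
```

View pics/t4.png

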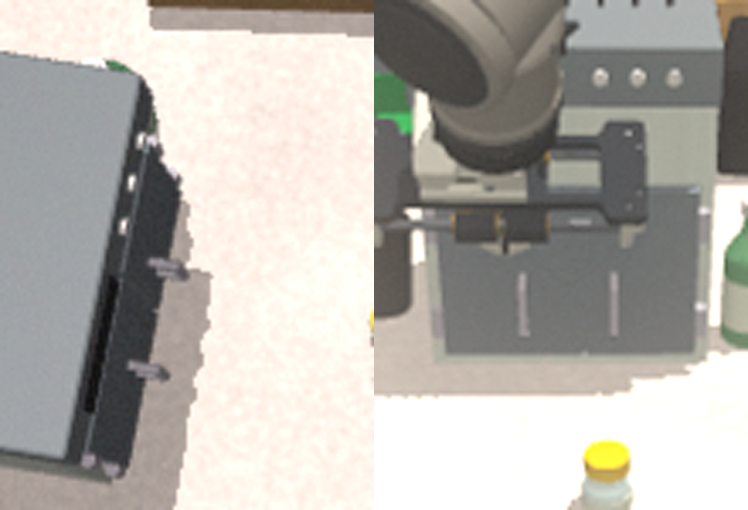

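Both leaves lie flat and flush in the two views, with the handles parallel at (520,305) and (613,305) in the crop. The pot and bottle stand where they were, and the gripper is clear.

```bash
python3 -c "
from cell import robot
print(robot.observe()['contact_force'],robot.hand_in())"
```

```text
the job is handed in; nothing more can be done
[ 0.34058994  0.3333968  -0.08374766] None
```

I pressed the rebated leaf home first, then the flanged leaf over it, and handed the job in at about 30 s; both leaves look fully shut in the last pictures, but joint 3 read 0.036–0.037 against its 0.04 limit while I tilted the wrist and the last press reached about 42 N at the wrist, so either could count against it.

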